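# Lock the rotary fixture with its sliding bar

## Robot

A 7-joint arm with a two-finger parallel gripper is mounted at the origin on the work surface. World frame = base frame: x ahead of the robot, y to its left, z up, the work surface at z = 0. Lengths are in m, angles in rad, forces in N, time in s.
With the tool pointing down it reaches from about 0.4 to 0.85 m from the base axis. Payload 4.5 kg.
Tool frame: the origin (TCP) lies between the finger pads; the fingertips stand 25 mm ahead of it and the grasp point (between the pads) lies 6 mm ahead of it; x points along the fingers, y is the direction in which the jaws open and shut, and the axes are right-handed (so a half turn about x gives the same grasp; the last joint's range is limited). The gripper opens to 88 mm and grips with 3 to 60 N. Pads are 18 mm wide; open, the fingers measure 123 mm over their backs; the gripper's body (75 mm by 187 mm) begins 45 mm behind the grasp point.
Start: joints at [-1.259, 0.689, -0.195, 1.565, 0.157, 0.902, -0.215], TCP at [0.171, 0.601, 0.264] pointing down, gripper open.
Joint ranges: [-3.01, 3.01], [-0.46, 2.08], [-1.47, 1.51], [0.13, 2.56], [-1, 4.14], [0.04, 2.09], [-2.66, 2.66]. Speed limits (rad/s): [2.57, 2.57, 3.14, 3.14, 3.14, 3.14, 3.14].

## Interface

Orientations are given as a unit quaternion [x, y, z, w].
In Python, from cell import * gives the robot as it stands. The module is installed in compiled form; this text tells all that it offers.
- The arm moves only by the shell command python3 -m crank 'ROWS' [FORCE]. ROWS is JSON, a list of rows, each a list of 5 numbers: the opening, from 0 (shut) to 1 (fully open), then the shift along the world's x, y, z in cm, then the turn about the world's z in degrees. In form: [[grip, x, y, z, roll], ...]. A call has 1 to 20 rows; each row shifts and turns the commanded pose from where the row before left it; what a row does not reach is not made up. A row lasts 1/12 s, in which the tool goes at most 41.7 mm and 7.16 degrees, less where a joint would pass 70% of its speed; a pose out of reach is approached as far as the arm can. A call with a gripper value outside its range is refused whole. The fingers move at their own pace and stop on an object; FORCE is the grip in N (left out, the last holds). Time passes only in rows, so rows that do not move let the fingers close. It gives the time, the measured TCP pose, the force and the opening at its end, in the units of the state.
- read_state(): the state, without advancing time (a new reading comes with each control period).
- read_camera(name): name is "scene" or "top" or "wrist"; returns the picture (384x512x3 uint8, blue, green, red); there is no depth.
- camera_model(name): a dict with "intrinsics" (3x3 intrinsics, pixels), "camera_from_world" (4x4, takes a point from world to camera coordinates). Camera axes: x right, y up, looking along -z (the intrinsics and any distortion apply to the point x, -y, -z); pixel columns grow to the right and rows downward; lengths in m; the calibration is good to about 2 mm. A picture is of the moment at which its call begins: read the wrist's pose just before it. camera_model takes no time and is no camera call; for the wrist camera it gives the pose at the moment of the call.
- job_done(): hands the job in, once; it reports no verdict.
Trained networks look in the newest picture that a camera, given by its name, has taken for a name from the list of things; names that differ only in an ending like _2 or _b are one class to them, and where a whole thing is asked for, a point or a joint stands for the part that bears it (a point fixed in the world has none). Each returns a list of dicts, best first, with "conf" (0 to 1); they miss things now and then, are a little off and sometimes report something else, mostly with a low value. They report only what shows in the picture. A call takes as long as a camera call.
- trace(query, camera): "pixels" (384x512 bool, what is visible of it) and "bbox" ([centre column, centre row, width, height] in pixels, round what is visible of it).
The state is a dict: "t": time; "q": joint angles; "joint_vel": joint speeds; "tau": joint torques, N m; "position": TCP position; "orientation": TCP orientation; "force": force on the tool from outside, world axes, zero at the start; "torque": the same for the moment, N m; "finger_gap": finger opening in m.
Only numpy, scipy, OpenCV 4.12 (cv2) and the standard library are available. Lean on these libraries where they do the work, as an engineer would, in place of code of your own. Each camera call takes 0.05 s, during which the arm holds its last target.

## Task

Lock the rotary fixture on the bench: push its upright turning handle round with a fingertip until the slot in the index plate lines up with the sliding lock bar, then push the bar by its knob fully home into the slot, so that it stays there. Only light pushes are needed: grip nothing and force nothing, and leave the wrench, the spare hub and the set-up block where they lie.

Things in the scene. Friction and masses are not known exactly. Their poses are not given: they have to be found in the camera images.
- fixture: Rotary fixture fixed to the bench: steel tooling plate (200 x 285 x 16 mm), dark round cast base carrying the slotted index plate, grey guide block through which the lock bar slides. Origin: on the index plate's upright axis at bench height; z up; the bar lies along its +y axis and is pushed home towards its -y. Place and yaw differ in each run.
- index_plate (a joint): Turn of the index plate, rad, anticlockwise from above positive. At 0 or 2 pi the slot is in line with the bar. Turns both ways past full turns, starts between 0.8 and 5.5, friction 0.2 Nm (3 N at the handle), stays where left. Aluminium disc 180 mm across, 14 mm thick, top 69 mm above the bench; clamped on its middle an aluminium hub (flange 74 mm across, stud top 116 mm above the bench).
- slot_mouth (a point): Middle of the slot's mouth, on the index plate's top face at the rim, 90 mm from the axis; turns with the plate. The only slot: radial, open at the rim, 20 mm wide, 26 mm deep. Everywhere else the rim stops the bar.
- handle_top (a point): Top centre of the turning handle: an upright black round grip, 24 mm in diameter, that stands on the plate 66 mm from the axis, opposite the slot, from 69 to 130 mm above the bench. It does not spin or come off.
- lock_bar (a joint): Travel of the lock bar towards the plate, m: 0 drawn back, 0.036 fully home (hard stop: collar on guide block). Starts between 0 and 0.007. Friction 3 N, stays where left. Round level steel bar, 16 mm thick, axis 62 mm above the bench; its rounded nose enters the slot from about 0.012 on and draws a plate up to about 4 mm out of line at the rim into line.
- bar_knob (a point): Centre of the outer flat face of the bar's black round push knob (32 mm across), facing away from the plate (the fixture's +y), 62 mm above the bench. 232 mm from the plate's axis when drawn back, 196 mm when home.
- bar_nose (a point): Tip of the bar's rounded nose, 102 mm from the plate's axis when drawn back, 66 mm when home.
- guide_top (a point): Centre of the top of the grey guide block (56 mm wide across the bar, 54 mm long along it), 88 mm above the bench, 138 mm from the index plate's axis in the fixture's +y.
- wrench: Bystander: steel open-end wrench, 170 mm long, lying loose on the bench. Leave it alone. Origin at the middle of its underside.
- spare_hub: Bystander: loose aluminium flanged hub, 74 mm across and 28 mm high, on the bench. Leave it alone. Origin at the centre of its underside.
- setup_block: Bystander: loose steel block with holes, 50 x 75 x 25 mm, on the bench. Leave it alone. Origin at the centre of its underside.

How it is judged:
By the outcome, as a careful person would: the job done as asked, in the order asked, and still so for the second after the job is handed in, with the robot touching nothing.
It also fails if it takes over 67 s, if anything falls off the work surface, if the arm or the gripper's body presses on something with over 40 N, if the wrist force passes 120 N, or if a joint passes its speed limit or range.

## Working session

There is one attempt and no reset: what is moved stays moved. The work goes in short steps, Python scripts to look and compute and a shell command to move; the robot and the scene stay as the last step left them, time stands still between calls to the robot, and variables do not carry over. Pictures are saved under pics/ and viewed, and the job is handed in when it is done.

```bash
mkdir -p pics; cat > h.py <<'E'
from cell import *
import numpy as np, cv2
def snap(c,n):
    im=read_camera(c); cv2.imwrite(f'pics/{n}.png',im); return im
def proj(c,P,m=None):
    m=m or camera_model(c); K=np.array(m['intrinsics']);T=np.array(m['camera_from_world'])
    p=(T@np.append(P,1))[:3]; p=K@np.array([p[0],-p[1],-p[2]]); return p[:2]/p[2]
def ray(c,uv,m=None):
    m=m or camera_model(c); K=np.array(m['intrinsics']);T=np.array(m['camera_from_world'])
    d=np.linalg.inv(K)@np.array([uv[0],uv[1],1.]); d=np.array([d[0],-d[1],-d[2]])
    R=T[:3,:3]; o=-R.T@T[:3,3]; d=R.T@d; return o,d/np.linalg.norm(d)
def atz(c,uv,z,m=None):
    o,d=ray(c,uv,m); return o+d*(z-o[2])/d[2]
def tri(rays):
    A=np.zeros((3,3));b=np.zeros(3)
    for o,d in rays:
        M=np.eye(3)-np.outer(d,d);A+=M;b+=M@o
    return np.linalg.solve(A,b)
E
python3 - <<'E'
from h import *
s=read_state();print(s)
for c in ['scene','top','wrist']:
    snap(c,c+'0'); m=camera_model(c); print(c,m)
    if c!='wrist':
        for q in ['index_plate','handle_top','slot_mouth','bar_knob','bar_nose','guide_top','fixture']:
            for r in trace(q,c)[:2]: print(c,q,round(r['conf'],2),np.round(r['bbox'],1))
E
```

```text
{'t': 0.0, 'q': array([-1.25920798,  0.6899993 , -0.19451487,  1.56632449,  0.15730275,
        0.90246734, -0.21506845]), 'joint_vel': array([-0.00041887, -0.00038277,  0.00075303,  0.00101508, -0.00046186,
       -0.00183498, -0.00029986]), 'tau': array([ 3.34314418e-04, -5.27560008e+01, -1.26711454e+00, -1.53432155e+01,
       -5.26886329e-02,  6.30713505e-03,  1.65959991e-04]), 'position': array([0.17127947, 0.60047933, 0.26290565]), 'orientation': array([ 0.09721964,  0.70034663, -0.09849416,  0.70025841]), 'force': array([-0.95018021,  0.56865271, -0.46733619]), 'torque': array([ 0.0275791 , -0.08681404,  0.05275046]), 'finger_gap': 0.08804404302438769}
scene {'intrinsics': array([[480.29111294,   0.        , 248.44593209],
       [  0.        , 480.29111294, 193.42382322],
       [  0.        ,   0.        ,   1.        ]]), 'camera_from_world': array([[ 0.82581561,  0.56387985,  0.00825239, -0.45858441],
       [-0.38888904,  0.55881789,  0.73245333,  0.14369761],
       [ 0.40840409, -0.60808066,  0.68076723, -1.32392263],
       [ 0.        ,  0.        ,  0.        ,  1.  
[... 977 characters left out ...]
t_mouth 0.64 [296.5 210.2  77.6  80.5]
top bar_knob 0.65 [227.1 219.3  57.   14.8]
top bar_nose 0.57 [225.9 220.   56.7  19. ]
top bar_nose 0.5 [278.  292.1  28.8  32. ]
top guide_top 0.88 [268.7 212.9 138.2  95.8]
top fixture 0.96 [269.9 213.8 144.5  94.1]
wrist {'intrinsics': array([[316.11355122,   0.        , 257.03719013],
       [  0.        , 316.11355122, 189.95479526],
       [  0.        ,   0.        ,   1.        ]]), 'camera_from_world': array([[ 0.27465543,  0.96154171, -0.00139196, -0.62394173],
       [-0.90957266,  0.25934094, -0.32468423,  0.04501168],
       [-0.31183644,  0.09044237,  0.94582145, -0.39188384],
       [ 0.        ,  0.        ,  0.        ,  1.        ]])}
```

```bash
python3 - <<'E'
import cv2
for c in ['scene0','top0']:
    im=cv2.imread(f'pics/{c}.png')
    crop=im[130:330,130:330]
    cv2.imwrite(f'pics/{c}z.png',cv2.resize(crop,None,fx=3,fy=3,interpolation=cv2.INTER_CUBIC))
E
```

```text
(no output)
```

View pics/scene0.png

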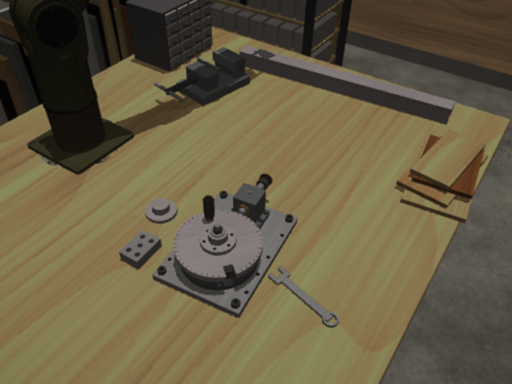

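View pics/top0.png

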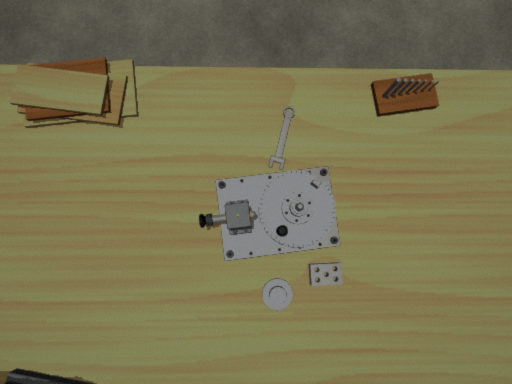

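```bash
ls pics
```

```text
scene0.png
scene0z.png
top0.png
top0z.png
wrist0.png
```

View pics/top0z.png

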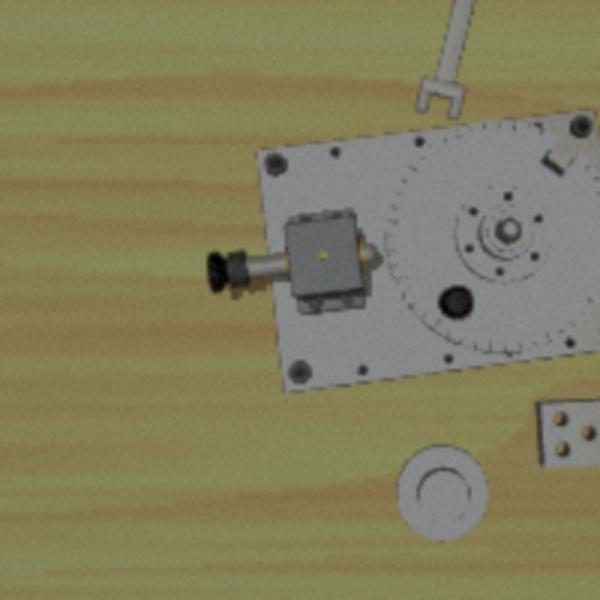

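View pics/scene0z.png

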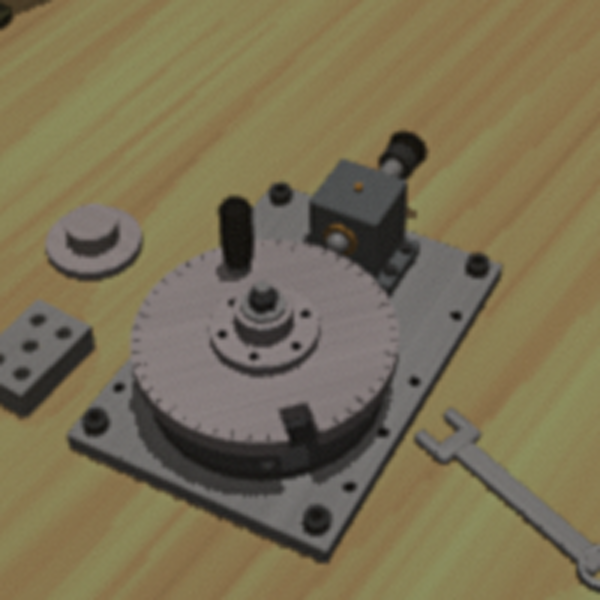

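```bash
python3 - <<'E'
from h import *
f=lambda u,v:np.array([(u+.5)/3-.5+130,(v+.5)/3-.5+130])
T=dict(handle=(457,300),stud=(509,230),guide=(323,255),knob=(208,271))
S=dict(handle=(236,201),stud=(263,292),guide=(359,187),knob=(414,150))
P={}
for k in T:
    p=tri([ray('top',f(*T[k])),ray('scene',f(*S[k]))]);P[k]=p
    print(k,p.round(4),'reproj err',(proj('top',p)-f(*T[k])).round(1),(proj('scene',p)-f(*S[k])).round(1))
zs=dict(handle=.13,stud=.116,guide=.088,knob=.062)
for k in T: print(k,'top',atz('top',f(*T[k]),zs[k]).round(4),'scene',atz('scene',f(*S[k]),zs[k]).round(4))
E
```

```text
handle [ 0.514  -0.0851  0.1327] reproj err [0. 0.] [ 0.1 -0. ]
stud [ 0.566  -0.1257  0.1103] reproj err [-0.1 -0.1] [-0.1  0. ]
guide [0.5491 0.0111 0.0911] reproj err [-0. -0.] [-0.  0.]
knob [0.5397 0.1014 0.057 ] reproj err [-0.1 -0.1] [-0.2  0. ]
handle top [ 0.5142 -0.0853  0.13  ] scene [ 0.512 -0.083  0.13 ]
stud top [ 0.5653 -0.125   0.116 ] scene [ 0.5695 -0.1297  0.116 ]
guide top [0.5493 0.0112 0.088 ] scene [0.5473 0.0139 0.088 ]
knob top [0.5391 0.1004 0.062 ] scene [0.5429 0.0967 0.062 ]
```

View pics/wrist0.png

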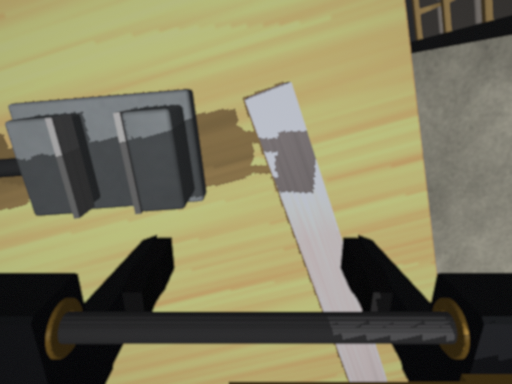

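```bash
python3 -m crank '[[0,1.8,-3.3,0.5,-7],[0,1.8,-3.3,0.5,-7],[0,1.8,-3.3,0.5,-7],[0,1.8,-3.3,0.5,-7],[0,1.8,-3.3,0.5,-7],[0,1.8,-3.3,0.5,-7],[0,1.8,-3.3,0.5,-7],[0,1.8,-3.3,0.5,-7],[0,1.8,-3.3,0.5,-7],[0,1.8,-3.3,0.5,-7],[0,1.8,-3.3,0.5,-7],[0,1.8,-3.3,0.5,-7],[0,1.8,-3.3,0,-7],[0,1.8,-3.3,0,-7],[0,1.8,-3.3,0,-7],[0,1.8,-3.3,0,-7],[0,1.8,-3.3,0,-7],[0,1.8,-3.3,0,-7],[0,1.8,-3.3,0,-7],[0,1.8,-3.3,0,-7]]' 5
```

```text
t: 2.52
position: [0.5321, -0.0605, 0.324]
orientation: [0.692, 0.146, -0.692, 0.146]
force: [0.5, 0.5, 0.6]
finger_gap: 0.0005
```

```bash
cat >> h.py <<'E'
def tool():
    s=read_state(); from scipy.spatial.transform import Rotation as Ro
    R=Ro.from_quat(s['orientation']).as_matrix()
    print('t',round(s['t'],2),'pos',s['position'].round(4),'x',R[:,0].round(3),'yaw',round(np.degrees(np.arctan2(R[1,1],R[0,1])),1),'F',s['force'].round(1),'q',s['q'].round(2))
E
python3 - <<'E'
from h import *
tool(); m=camera_model('wrist'); im=snap('wrist','w1')
np.save('w1.npy',np.array([m['camera_from_world']]))
cv2.imwrite('pics/w1z.png',cv2.resize(im,(800,600)))
T=np.array(m['camera_from_world']);print(-T[:3,:3].T@T[:3,3])
E
```

```text
t 2.52 pos [ 0.5321 -0.0605  0.324 ] x [ 0.001  0.    -1.   ] yaw -66.2 F [0.5 0.5 0.6] q [-0.28  0.54  0.5   1.78 -0.31  0.91 -0.8 ]
[ 0.60976704 -0.02692846  0.44466776]
```

View pics/w1z.png

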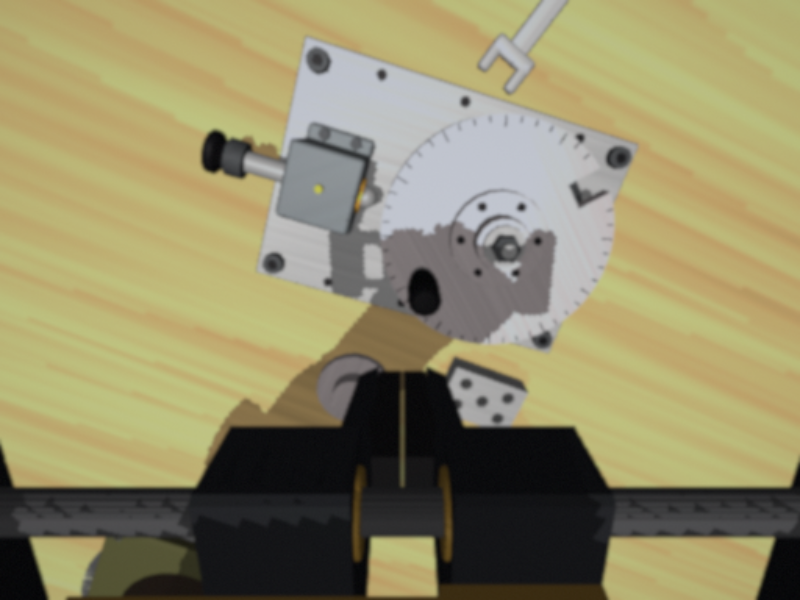

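```bash
python3 - <<'E'
from h import *
from scipy.optimize import least_squares
m=camera_model('wrist'); tool()
f=lambda u,v:np.array([(u+.5)/3-.5+130,(v+.5)/3-.5+130])
g=lambda u,v:np.array([u,v])/1.5625
obs=[('top',f(457,300),'h'),('top',f(509,230),'s'),('top',f(323,255),'g'),('top',f(208,271),'k'),
('scene',f(236,201),'h'),('scene',f(263,292),'s'),('scene',f(359,187),'g'),('scene',f(414,150),'k'),
('wrist',g(424,279),'h'),('wrist',g(508,244),'s'),('wrist',g(318,188),'g'),('wrist',g(205,151),'k'),('wrist',g(587,193),'m')]
ms={c:camera_model(c) for c in ['top','scene','wrist']}
def pt(k,x):
    a=np.array(x[:2]);e=lambda t:np.array([np.cos(t),np.sin(t)])
    y=x[2]+np.pi/2
    if k=='h':return np.append(a+.066*e(y+x[3]+np.pi),.13)
    if k=='s':return np.append(a,.116)
    if k=='g':return np.append(a+.138*e(y),.088)
    if k=='k':return np.append(a+(.232-x[4])*e(y),.062)
    if k=='m':return np.append(a+.077*e(y+x[3]),.069)
fun=lambda x:np.concatenate([proj(c,pt(k,x),ms[c])-uv for c,uv,k in obs])
for sel in [['top','scene','wrist'],['wrist'],['top']]:
    O=obs; o2=[o for o in obs if o[0] in sel]
    fn=lambda x:np.concatenate([proj(c,pt(k,x),ms[c])-uv for c,uv,k in o2])
    r=least_squares(fn,[.565,-.125,.117,3.93,.003],loss='soft_l1')
    print(sel,r.x.round(4));
    if len(sel)==3:
        for o,e in zip(o2,fn(r.x).reshape(-1,2)):print(o[0],o[2],e.round(1))
for k in 'sgkhm':
    o=[(c,uv) for c,uv,kk in obs if kk==k]
    if len(o)>1: print(k,tri([ray(c,uv,ms[c]) for c,uv in o]).round(4))
E
```

```text
t 2.57 pos [ 0.5351 -0.0689  0.3247] x [ 0.006 -0.008 -1.   ] yaw -67.1 F [ 3.7 -4.7  1.3] q [-0.27  0.54  0.5   1.77 -0.31  0.9  -0.8 ]
['top', 'scene', 'wrist'] [ 0.5718 -0.1328  0.1346  3.805   0.0048]
top h [ 0.6 -4.9]
top s [ 3.5 -3. ]
top g [ 3.2 -1.8]
top k [ 3.6 -1. ]
scene h [3.8 3.5]
scene s [-0.   1.5]
scene g [-0.3  3.6]
scene k [-1.6  0.8]
wrist h [-5.4  5.7]
wrist s [-2.4  1. ]
wrist g [-3.7 -0.5]
wrist k [-3.3  0.3]
wrist m [ 0.5 -0.2]
['wrist'] [ 0.5749 -0.1354  0.1431  3.7628  0.0054]
['top'] [ 0.5657 -0.1256  0.1179  3.9303  0.0044]
s [ 0.5696 -0.1298  0.1158]
g [0.552  0.0058 0.0944]
k [0.5409 0.0969 0.0581]
h [ 0.5209 -0.0874  0.1328]
```

```bash
cat > fit.py <<'E'
from h import *
from scipy.optimize import least_squares
def pt(k,x):
    a=np.array(x[:2]);e=lambda t:np.array([np.cos(t),np.sin(t)])
    y=x[2]+np.pi/2
    if k=='h':return np.append(a+.066*e(y+x[3]+np.pi),.13)
    if k=='s':return np.append(a,.116)
    if k=='g':return np.append(a+.138*e(y),.088)
    if k=='k':return np.append(a+(.232-x[4])*e(y),.062)
    if k=='m':return np.append(a+.077*e(y+x[3]),.069)
def fit(obs,ms,x0,verbose=True,cams=None):
    o2=[o for o in obs if cams is None or o[0] in cams]
    fn=lambda x:np.concatenate([proj(c,pt(k,x),ms[c])-uv for c,uv,k in o2])
    r=least_squares(fn,x0,loss='soft_l1');print(cams,r.x.round(4))
    if verbose:
        for o,e in zip(o2,fn(r.x).reshape(-1,2)):print(o[0],o[2],e.round(1))
    return r.x
E
python3 - <<'E'
from fit import *
f=lambda u,v:np.array([(u+.5)/3-.5+130,(v+.5)/3-.5+130])
g=lambda u,v:np.array([u,v])/1.5625
obs=[('top',f(457,300),'h'),('top',f(509,230),'s'),('top',f(323,255),'g'),('top',f(208,271),'k'),
('scene',f(236,201),'h'),('scene',f(263,292),'s'),('scene',f(359,187),'g'),('scene',f(414,150),'k'),
('wrist',g(424,279),'h'),('wrist',g(508,244),'s'),('wrist',g(318,188),'g'),('wrist',g(205,151),'k'),('wrist',g(587,193),'m')]
ms={c:camera_model(c) for c in ['top','scene','wrist']}
ms['wrist']=dict(ms['wrist'],camera_from_world=np.load('w1.npy')[0])
x=[.565,-.125,.117,3.93,.003]
fit(obs,ms,x); fit(obs,ms,x,False,['wrist']);fit(obs,ms,x,False,['top']);fit(obs,ms,x,False,['scene'])
tool()
E
```

```text
None [ 0.5668 -0.1258  0.1295  3.8832  0.0044]
top h [-0.9 -1. ]
top s [ 0.4 -0.7]
top g [0.1 0.2]
top k [0.2 0.7]
scene h [1.6 0.9]
scene s [ 0.1 -1.8]
scene g [-0.1  1. ]
scene k [-1.3 -1.6]
wrist h [-1.5 11.8]
wrist s [0.2 4.1]
wrist g [-0.4 -0.1]
wrist k [ 0.2 -1.1]
wrist m [ 2.4 -1. ]
['wrist'] [ 0.5717 -0.1244  0.1598  3.7594  0.005 ]
['top'] [ 0.5657 -0.1256  0.1179  3.9303  0.0044]
['scene'] [ 0.5655 -0.1254  0.1086  3.9388  0.0082]
t 2.57 pos [ 0.5351 -0.0689  0.3247] x [ 0.006 -0.008 -1.   ] yaw -67.1 F [ 3.7 -4.7  1.3] q [-0.27  0.54  0.5   1.77 -0.31  0.9  -0.8 ]
```

```bash
python3 - <<'E'
from fit import *
f=lambda u,v:np.array([(u+.5)/3-.5+130,(v+.5)/3-.5+130])
g=lambda u,v:np.array([u,v])/1.5625
obs=[('top',f(457,300),'h'),('top',f(509,230),'s'),('top',f(323,255),'g'),('top',f(208,271),'k'),
('scene',f(236,201),'h'),('scene',f(263,292),'s'),('scene',f(359,187),'g'),('scene',f(414,150),'k'),
('wrist',g(425,298),'h'),('wrist',g(508,248),'s'),('wrist',g(318,188),'g'),('wrist',g(205,151),'k'),('wrist',g(587,193),'m')]
ms={c:camera_model(c) for c in ['top','scene','wrist']}
ms['wrist']=dict(ms['wrist'],camera_from_world=np.load('w1.npy')[0])
x=[.565,-.125,.117,3.93,.003]
x=fit(obs,ms,x); fit(obs,ms,x,False,['wrist'])
A=x[:2]
Y=np.degrees(x[2])+90; H=Y+np.degrees(x[3])-180
print('handle ang',H,'target',Y+180)
a=np.arange(112,Y+180-18+6,6)
P=np.array([A+.064*np.array([np.cos(np.radians(t)),np.sin(np.radians(t))]) for t in a])
print('start',P[0]); print(np.c_[a,P*100,np.vstack([[0,0],np.diff(P*100,axis=0)])].round(2))
tool()
E
```

```text
None [ 0.5663 -0.1259  0.1266  3.8995  0.0043]
top h [-0.6 -0.5]
top s [ 0.4 -0.5]
top g [0.1 0.2]
top k [0.2 0.7]
scene h [0.9 0.9]
scene s [-0.1 -1.8]
scene g [-0.2  1. ]
scene k [-1.2 -1.6]
wrist h [-1.8  0.8]
wrist s [0.1 2. ]
wrist g [-0.3 -0. ]
wrist k [ 0.2 -1.2]
wrist m [ 2.  -1.4]
['wrist'] [ 0.5668 -0.1259  0.1339  3.8837  0.0043]
handle ang 140.68072010527692 target 277.25502534755157
start [ 0.54231537 -0.0666073 ]
[[ 1.120e+02  5.423e+01 -6.660e+00  0.000e+00  0.000e+00]
 [ 1.180e+02  5.362e+01 -6.940e+00 -6.100e-01 -2.800e-01]
 [ 1.240e+02  5.305e+01 -7.290e+00 -5.700e-01 -3.500e-01]
 [ 1.300e+02  5.252e+01 -7.690e+00 -5.400e-01 -4.000e-01]
 [ 1.360e+02  5.203e+01 -8.150e+00 -4.900e-01 -4.600e-01]
 [ 1.420e+02  5.159e+01 -8.650e+00 -4.400e-01 -5.100e-01]
 [ 1.480e+02  5.120e+01 -9.200e+00 -3.800e-01 -5.500e-01]
 [ 1.540e+02  5.088e+01 -9.790e+00 -3.200e-01 -5.900e-01]
 [ 1.600e+02  5.061e+01 -1.041e+01 -2.600e-01 -6.200e-01]
 [ 1.660e+02  5.042e+01 -1.105e+01 -2.000e-01 -6.400e-01]
 [ 1.720e+02  5.029e+01 -1.170e+01 -1.300e-01 -6.600e-01]
 [ 1.780e+02  5.023e+01 -1.237e
[... 276 characters left out ...]
98e+01 -1.560e+01  2.800e-01 -6.100e-01]
 [ 2.140e+02  5.132e+01 -1.617e+01  3.500e-01 -5.700e-01]
 [ 2.200e+02  5.173e+01 -1.671e+01  4.000e-01 -5.400e-01]
 [ 2.260e+02  5.218e+01 -1.720e+01  4.600e-01 -4.900e-01]
 [ 2.320e+02  5.269e+01 -1.764e+01  5.100e-01 -4.400e-01]
 [ 2.380e+02  5.324e+01 -1.802e+01  5.500e-01 -3.800e-01]
 [ 2.440e+02  5.382e+01 -1.835e+01  5.900e-01 -3.200e-01]
 [ 2.500e+02  5.444e+01 -1.861e+01  6.200e-01 -2.600e-01]
 [ 2.560e+02  5.508e+01 -1.880e+01  6.400e-01 -2.000e-01]
 [ 2.620e+02  5.574e+01 -1.893e+01  6.600e-01 -1.300e-01]]
t 2.57 pos [ 0.5351 -0.0689  0.3247] x [ 0.006 -0.008 -1.   ] yaw -67.1 F [ 3.7 -4.7  1.3] q [-0.27  0.54  0.5   1.77 -0.31  0.9  -0.8 ]
```

```bash
python3 -m crank '[[0,1.1,-0.6,-2,-2],[0,0,0,-2,0],[0,0,0,-2,0],[0,0,0,-2,0],[0,0,0,-2,0],[0,0,0,-2,0],[0,0,0,-2,0],[0,0,0,0,0],[0,0,0,0,0],[0,0,0,0,0]]'; python3 - <<'E'
from h import *
tool()
E
```

```text
t: 3.4
position: [0.543, -0.065, 0.1847]
orientation: [0.694, 0.135, -0.693, 0.136]
force: [0.4, -0.6, -0.4]
finger_gap: 0.0004
t 3.4 pos [ 0.543  -0.065   0.1847] x [ 0.001 -0.    -1.   ] yaw -67.9 F [ 0.4 -0.6 -0.4] q [-0.18  0.73  0.37  1.9  -0.45  0.59 -0.71]
```

```bash
python3 -m crank '[[0,0,-0.1,-1.5,0],[0,0,0,-1.5,0],[0,0,0,-1.5,0],[0,0,0,-1.5,0],[0,0,0,-1,0],[0,0,0,0,0],[0,0,0,0,0]]'; python3 - <<'E'
from h import *
tool(); 
im=snap('scene','s2'); cv2.imwrite('pics/s2z.png',cv2.resize(im[130:330,130:330],None,fx=3,fy=3,interpolation=cv2.INTER_CUBIC))
E
```

```text
t: 3.98
position: [0.5428, -0.0661, 0.1144]
orientation: [0.694, 0.135, -0.694, 0.136]
force: [0.2, -0.5, -0.3]
finger_gap: 0.0007
t 3.98 pos [ 0.5428 -0.0661  0.1144] x [ 0.001 -0.    -1.   ] yaw -67.9 F [ 0.2 -0.5 -0.3] q [-0.13  0.84  0.28  1.93 -0.51  0.43 -0.65]
```

View pics/s2z.png

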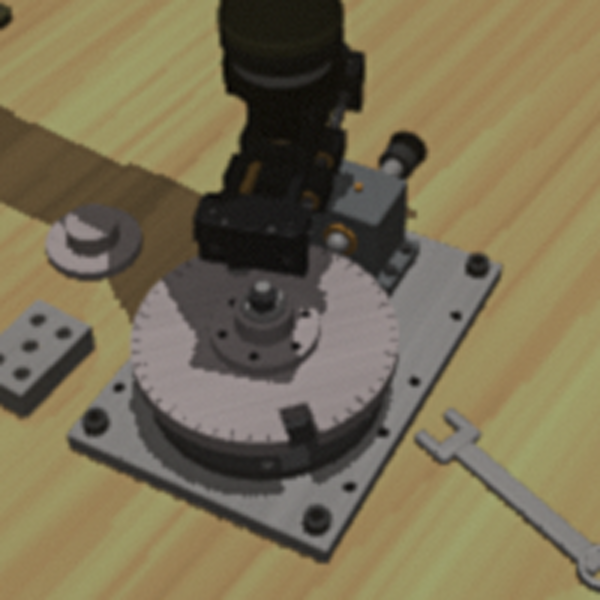

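```bash
python3 -m crank '[[0,-0.3,-0.15,0,3],[0,-0.31,-0.16,0,3],[0,-0.29,-0.17,0,3],[0,-0.28,-0.18,0,3],[0,-0.27,-0.2,0,3],[0,-0.27,-0.2,0,3],[0,-0.25,-0.23,0,3],[0,-0.24,-0.23,0,3],[0,-0.44,-0.51,0,6],[0,-0.38,-0.55,0,6],[0,-0.32,-0.59,0,6],[0,-0.26,-0.62,0,6],[0,0,0,0,0]]'; python3 - <<'E'
from h import *
tool(); 
im=snap('scene','s3'); cv2.imwrite('pics/s3z.png',cv2.resize(im[130:330,130:330],None,fx=3,fy=3,interpolation=cv2.INTER_CUBIC))
E
```

```text
t: 5.12
position: [0.5066, -0.1049, 0.115]
orientation: [0.579, 0.406, -0.578, 0.407]
force: [0.8, -0.5, -0.7]
finger_gap: 0.0006
t 5.12 pos [ 0.5066 -0.1049  0.115 ] x [ 0.002 -0.001 -1.   ] yaw -19.8 F [ 0.8 -0.5 -0.7] q [ 0.08  0.8   0.06  2.02 -0.14  0.33 -0.09]
```

View pics/s3z.png

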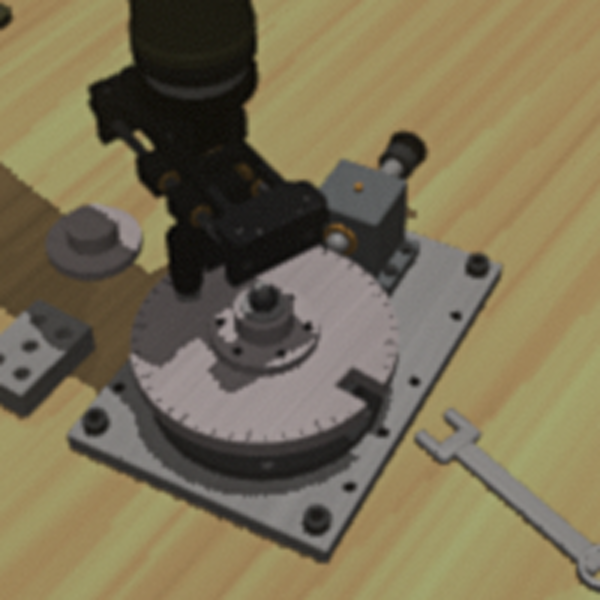

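```bash
python3 -m crank '[[0,-0.2,-0.64,0,6],[0,-0.13,-0.66,0,6],[0,-0.06,-0.67,0,6],[0,0.01,-0.67,0,6],[0,0.08,-0.66,0,6],[0,0.15,-0.65,0,6],[0,0.22,-0.63,0,6],[0,0.28,-0.61,0,6],[0,0.35,-0.57,0,6],[0,0.4,-0.54,0,6],[0,0,0,0,0],[0,0,0,0,0]]'; python3 - <<'E'
from h import *
tool(); 
im=snap('scene','s4'); cv2.imwrite('pics/s4z.png',cv2.resize(im[180:310,150:290],None,fx=5,fy=4.5,interpolation=cv2.INTER_CUBIC))
im=snap('top','t4'); cv2.imwrite('pics/t4z.png',cv2.resize(im[130:280,190:360],None,fx=4,fy=4,interpolation=cv2.INTER_CUBIC))
E
```

```text
t: 6.17
position: [0.5176, -0.1673, 0.1141]
orientation: [0.3, 0.64, -0.3, 0.641]
force: [0.2, -0.1, -0.1]
finger_gap: 0.0005
t 6.17 pos [ 0.5176 -0.1673  0.1141] x [ 0.001 -0.001 -1.   ] yaw 39.8 F [ 0.2 -0.1 -0.1] q [ 0.34  0.82 -0.18  1.93  0.33  0.42  0.6 ]
```

View pics/s4z.png

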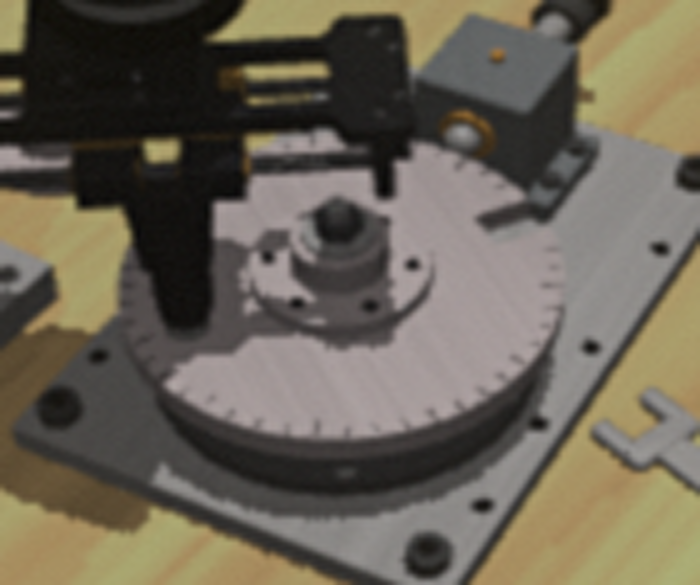

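View pics/t4z.png

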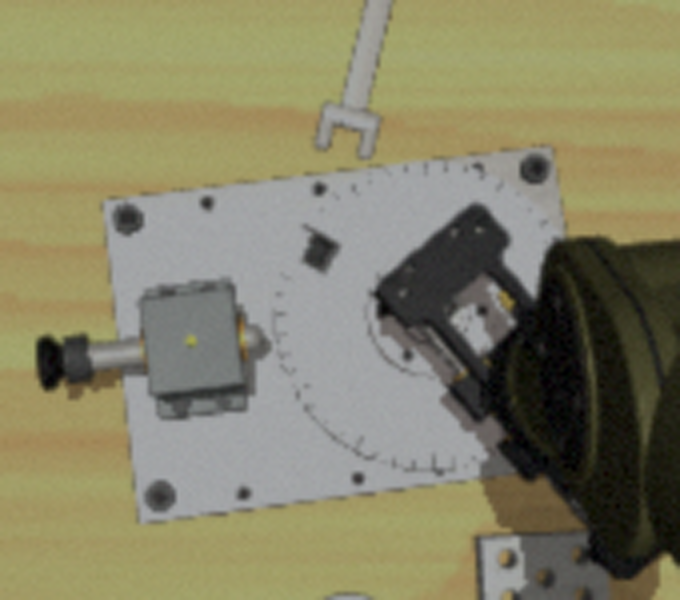

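```bash
python3 - <<'E'
from h import *
A=np.array([.566,-.1257])
t=lambda u,v:np.array([(u+.5)/4-.5+190,(v+.5)/4-.5+130]); s=lambda u,v:np.array([(u+.5)/5-.5+150,(v+.5)/4.5-.5+180])
for c,uv in [('top',t(320,252)),('top',t(308,236)),('scene',s(482,222)),('scene',s(510,222))]:
    p=atz(c,uv,.069)[:2]-A; print(c,np.hypot(*p).round(4),np.degrees(np.arctan2(p[1],p[0])).round(1))
E
```

```text
top 0.0725 60.3
top 0.0834 57.0
scene 0.0657 65.2
scene 0.0759 60.7
```

```bash
python3 -m crank '[[0,0.46,-0.49,0,6],[0,0.51,-0.44,0,6],[0,0.55,-0.38,0,6],[0,0.59,-0.32,0,6],[0,0.31,-0.14,0,3],[0,0.31,-0.12,0,3],[0,0,0,0,0],[0,0,0,0,0]]'; python3 - <<'E'
from h import *
tool(); 
im=snap('scene','s5'); cv2.imwrite('pics/s5z.png',cv2.resize(im[180:310,150:290],None,fx=5,fy=4.5,interpolation=cv2.INTER_CUBIC))
im=snap('top','t5'); cv2.imwrite('pics/t5z.png',cv2.resize(im[130:280,190:360],None,fx=4,fy=4,interpolation=cv2.INTER_CUBIC))
E
```

```text
t: 6.93
position: [0.5438, -0.1855, 0.1135]
orientation: [0.123, 0.697, -0.123, 0.696]
force: [-1.3, 0.7, 0.1]
finger_gap: 0.0005
t 6.93 pos [ 0.5438 -0.1855  0.1135] x [-0.002  0.    -1.   ] yaw 69.9 F [-1.3  0.7  0.1] q [ 0.45  0.86 -0.34  1.83  0.51  0.55  0.99]
```

View pics/s5z.png

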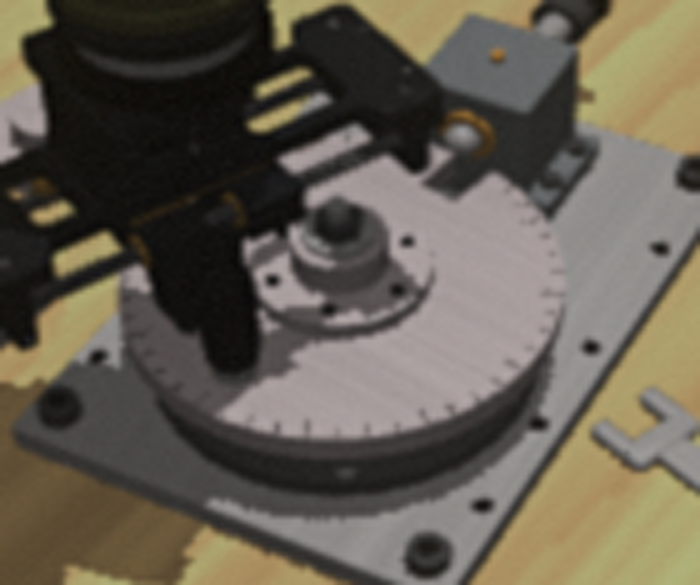

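View pics/t5z.png

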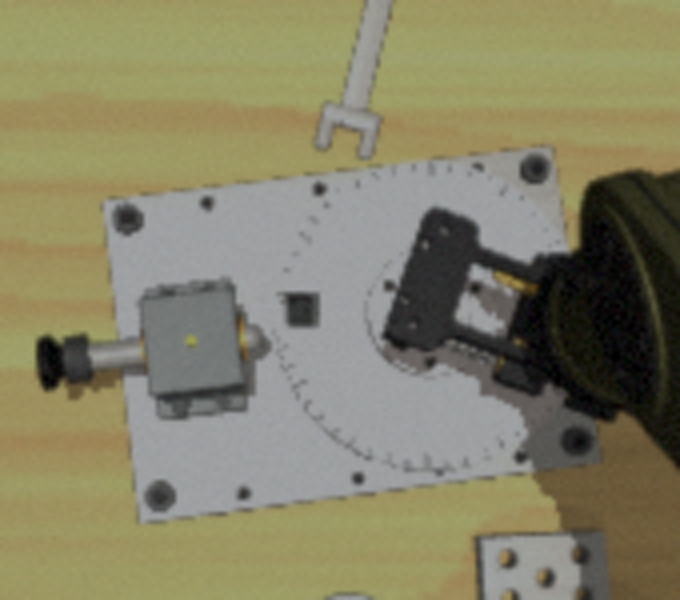

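```bash
python3 - <<'E'
from h import *
A=np.array([.566,-.1257])
t=lambda u,v:np.array([(u+.5)/4-.5+190,(v+.5)/4-.5+130]); s=lambda u,v:np.array([(u+.5)/5-.5+150,(v+.5)/4.5-.5+180])
for n,c,uv,z in [('slot','top',t(302,310),.069),('slot s','scene',s(455,180),.069),('nose','top',t(262,340),.062),('nose s','scene',s(465,135),.062),('guide','top',t(192,340),.088),('knobneck','top',t(100,355),.062),('guide s','scene',s(498,57),.088)]:
    p=atz(c,uv,z)[:2]-A; print(n,np.hypot(*p).round(4),np.degrees(np.arctan2(p[1],p[0])).round(1))
E
```

```text
slot 0.0736 88.3
slot s 0.0753 87.7
nose 0.0978 98.6
nose s 0.1089 97.7
guide 0.1372 96.9
knobneck 0.1917 97.0
guide s 0.1399 97.6
```

```bash
python3 -m crank '[[0,0.31,-0.11,0,3],[0,0.32,-0.1,0,3],[0,0.21,-0.06,0,2],[0,0,0,0,0],[0,0,0,0,0]]'; python3 - <<'E'
from h import *
tool(); 
im=snap('scene','s6'); cv2.imwrite('pics/s6z.png',cv2.resize(im[180:310,150:290],None,fx=5,fy=4.5,interpolation=cv2.INTER_CUBIC))
im=snap('top','t6'); cv2.imwrite('pics/t6z.png',cv2.resize(im[170:250,190:300],None,fx=7,fy=7,interpolation=cv2.INTER_CUBIC))
E
```

```text
t: 7.45
position: [0.5524, -0.1881, 0.1135]
orientation: [0.074, 0.704, -0.074, 0.703]
force: [-2.2, 1.5, -1.3]
finger_gap: 0.0004
t 7.45 pos [ 0.5524 -0.1881  0.1135] x [-0.001  0.    -1.   ] yaw 78.0 F [-2.2  1.5 -1.3] q [ 0.47  0.87 -0.39  1.8   0.55  0.58  1.1 ]
```

View pics/s6z.png

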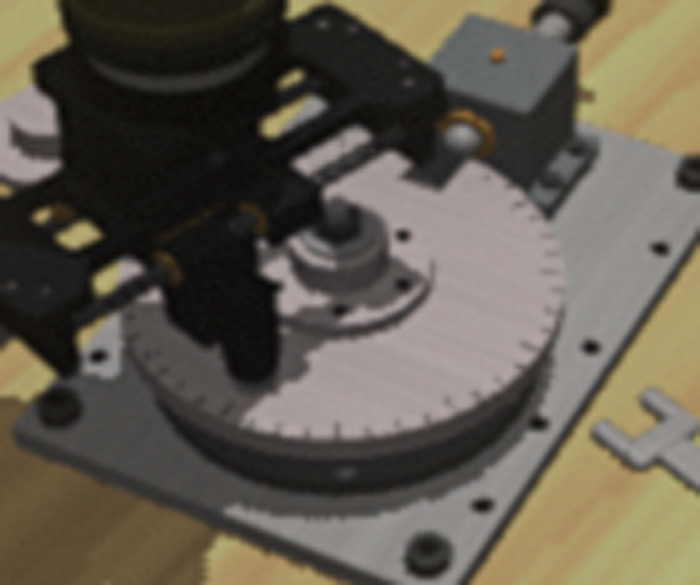

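View pics/t6z.png

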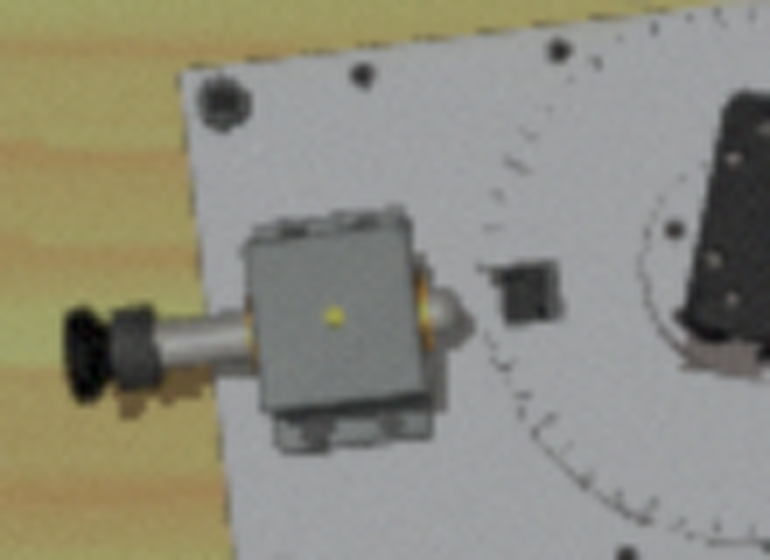

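```bash
python3 - <<'E'
from h import *
A=np.array([.566,-.1257])
t=lambda u,v:np.array([(u+.5)/7-.5+190,(v+.5)/7-.5+170])
for n,uv,z in [('slot',(530,293),.069),('slot inner up',(557,264),.069),('slot in low',(562,320),.069),('nose',(467,318),.062),('guide',(335,317),.088),('neck',(205,342),.062),('slot out low',(507,322),.069),('out up',(485,268),.069)]:
    p=atz('top',t(*uv),z)[:2]-A; print(n,p.round(4),np.hypot(*p).round(4),np.degrees(np.arctan2(p[1],p[0])).round(1))
# projected expected slot rectangle at target
Y=np.radians(97.1);e=np.array([np.cos(Y),np.sin(Y)]);n=np.array([-e[1],e[0]])
im=cv2.imread('pics/t6z.png')
def dr(ang,col):
    e=np.array([np.cos(ang),np.sin(ang)]);n=np.array([-e[1],e[0]])
    q=[proj('top',np.append(A+r*e+w*n,.069)) for r,w in [(.09,.01),(.064,.01),(.064,-.01),(.09,-.01)]]
    q=np.array([((u[0]+.5-190)*7-.5,(u[1]+.5-170)*7-.5) for u in q]);cv2.polylines(im,[q.astype(int)],True,col,1)
dr(Y,(0,255,0)); dr(np.radians(93.5),(0,0,255))
cv2.imwrite('pics/t6o.png',im)
E
```

```text
slot [-0.0079  0.0733] 0.0737 96.1
slot inner up [0.0017 0.0643] 0.0643 88.4
slot in low [-0.0168  0.0628] 0.065 105.0
nose [-0.0156  0.094 ] 0.0953 99.4
guide [-0.0171  0.1367] 0.1377 97.1
neck [-0.0234  0.1805] 0.182 97.4
slot out low [-0.0174  0.0809] 0.0828 102.1
out up [0.0004 0.0881] 0.0881 89.7
```

View pics/t6o.png

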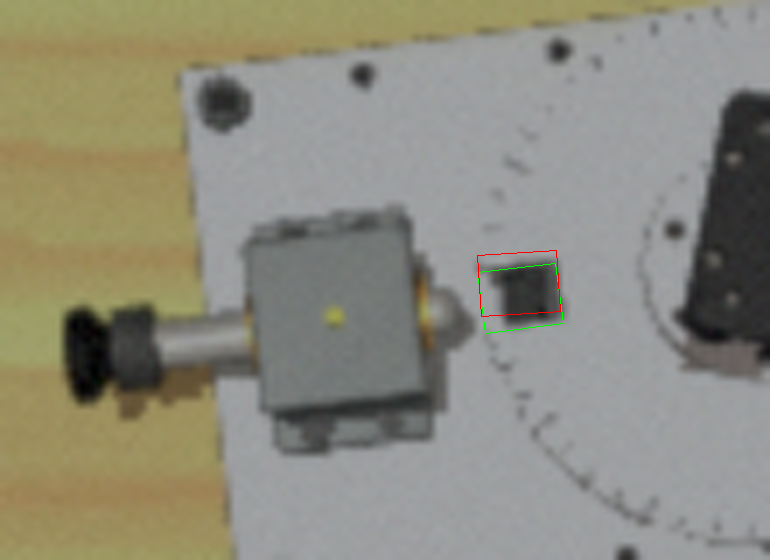

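```bash
python3 -m crank '[[0,0.11,-0.02,0,1],[0,0,0,0,0],[0,0,0,0,0],[0,-0.5,0.05,0,0],[0,-0.5,0.05,0,0],[0,-0.3,0,1,0],[0,0,0,2,0],[0,0,0,2,0],[0,0,0,2.5,-6],[0,0.4,0.4,2.5,-7],[0,0.4,0.4,2.5,-7],[0,0.4,0.4,2.5,-7],[0,0.4,0.4,2.5,-7],[0,0.4,0.4,0,-7],[0,0.4,0.4,0,-7],[0,0.4,0.4,0,-7],[0,0,0,0,-7],[0,0,0,0,-7],[0,0,0,0,-3],[0,0,0,0,0]]'; python3 -m crank '[[0,0,0,0,0],[0,0,0,0,0],[0,0,0,0,0]]';python3 - <<'E'
from h import *
tool();m=camera_model('wrist'); 
np.save('w7.npy',np.array(m['camera_from_world']))
im=snap('wrist','w7'); cv2.imwrite('pics/w7z.png',cv2.resize(im,(800,600),interpolation=cv2.INTER_CUBIC))
E
```

```text
t: 9.22
position: [0.5694, -0.1597, 0.29]
orientation: [0.469, 0.529, -0.468, 0.53]
force: [0.1, -0.9, 0.0]
finger_gap: 0.0008
t: 9.47
position: [0.5691, -0.1598, 0.2891]
orientation: [0.468, 0.53, -0.468, 0.53]
force: [-0.2, -0.8, 0.2]
finger_gap: 0.0003
t 9.47 pos [ 0.5691 -0.1598  0.2891] x [ 0.001  0.    -1.   ] yaw 7.1 F [-0.2 -0.8  0.2] q [ 0.29  0.61 -0.16  1.64  0.11  0.89  0.21]
```

View pics/w7z.png

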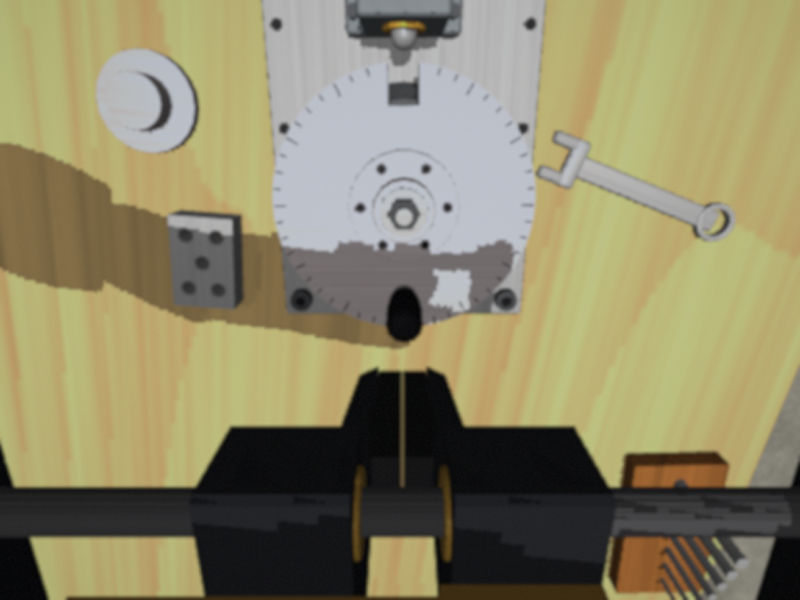

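```bash
python3 -m crank '[[0,-0.35,3,0,0],[0,-0.35,3,0,0],[0,-0.35,3,0,0],[0,-0.35,3,0,0],[0,-0.35,3,0,0],[0,-0.35,3,0,0],[0,-0.35,3,0,0],[0,-0.35,3,0,0],[0,-0.35,3,0,0],[0,-0.4,3,0,0],[0,0,0,-2,0],[0,0,0,-2,0],[0,0,0,-2,0],[0,0,0,-2,0],[0,0,0,-2,0],[0,0,0,-2,0],[0,0,0,-2,0],[0,0,0,-2,0],[0,0,0,0,0],[0,0,0,0,0]]';python3 - <<'E'
from h import *
tool()
im=snap('scene','s8'); cv2.imwrite('pics/s8z.png',cv2.resize(im[130:290,180:340],None,fx=3.7,fy=3.7,interpolation=cv2.INTER_CUBIC))
E
```

```text
t: 11.18
position: [0.5332, 0.1402, 0.1283]
orientation: [0.468, 0.53, -0.469, 0.53]
force: [0.5, 0.4, 0.2]
finger_gap: 0.0006
t 11.18 pos [0.5332 0.1402 0.1283] x [-0.002 -0.    -1.   ] yaw 7.1 F [0.5 0.4 0.2] q [-0.28  0.8  -0.09  1.9   0.15  0.45 -0.37]
```

View pics/s8z.png

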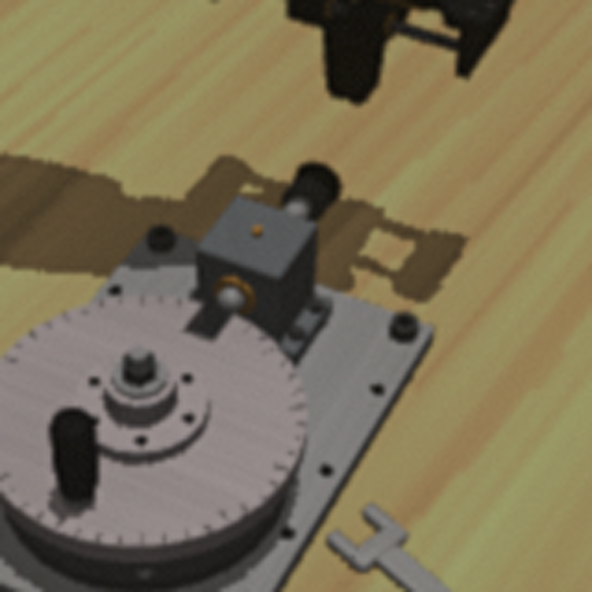

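```bash
python3 -m crank '[[0,0,0,-2,0],[0,0,0,-2,0],[0,0,0,-1.8,0],[0,0,0,0,0],[0,0.12,-1,0,0],[0,0.06,-0.5,0,0],[0,0.06,-0.5,0,0],[0,0,0,0,0]]';python3 - <<'E'
from h import *
tool()
im=snap('top','t9'); cv2.imwrite('pics/t9z.png',cv2.resize(im[150:270,160:310],None,fx=5,fy=5,interpolation=cv2.INTER_CUBIC))
im=snap('scene','s9'); cv2.imwrite('pics/s9z.png',cv2.resize(im[130:290,180:340],None,fx=3.7,fy=3.7,interpolation=cv2.INTER_CUBIC))
E
```

```text
t: 11.9
position: [0.5371, 0.1181, 0.0721]
orientation: [0.469, 0.528, -0.469, 0.53]
force: [-0.2, 0.8, -0.3]
finger_gap: 0.0002
t 11.9 pos [0.5371 0.1181 0.0721] x [ 0.002 -0.001 -1.   ] yaw 6.9 F [-0.2  0.8 -0.3] q [-0.26  0.89 -0.07  1.93  0.18  0.33 -0.36]
```

View pics/s9z.png

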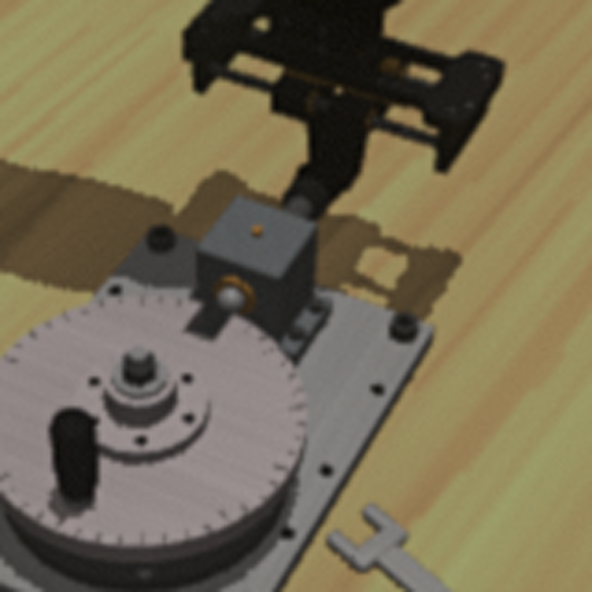

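View pics/t9z.png

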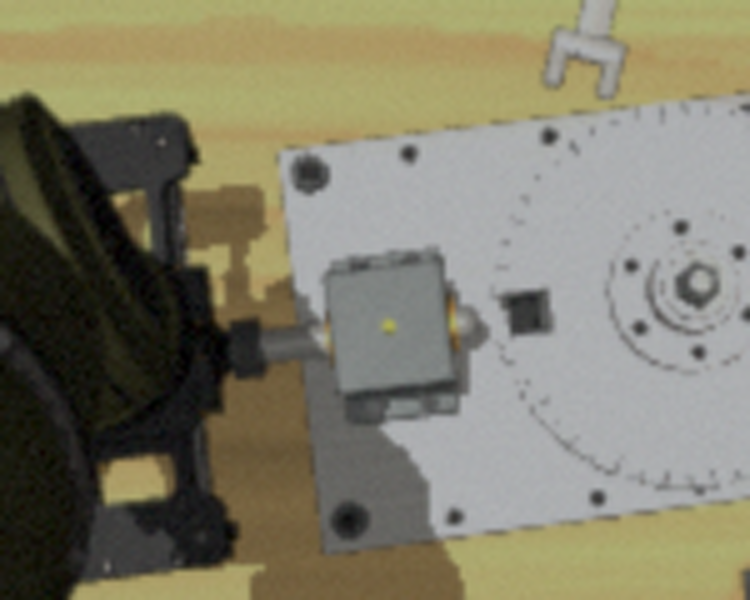

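```bash
python3 -m crank '[[0,0.04,-0.3,0,0],[0,0.04,-0.3,0,0],[0,0.04,-0.3,0,0],[0,0.03,-0.3,0,0],[0,0.04,-0.3,0,0],[0,0.04,-0.3,0,0],[0,0.03,-0.3,0,0],[0,0.04,-0.3,0,0],[0,0,0,0,0]]';python3 - <<'E'
from h import *
tool()
im=snap('top','t10'); cv2.imwrite('pics/t10z.png',cv2.resize(im[150:270,160:310],None,fx=5,fy=5,interpolation=cv2.INTER_CUBIC))
E
```

```text
t: 12.75
position: [0.5392, 0.0955, 0.0708]
orientation: [0.468, 0.53, -0.468, 0.53]
force: [-1.0, 1.7, 0.6]
finger_gap: 0.0006
t 12.75 pos [0.5392 0.0955 0.0708] x [ 0. -0. -1.] yaw 7.0 F [-1.   1.7  0.6] q [-0.21  0.89 -0.08  1.93  0.2   0.32 -0.33]
```

View pics/t10z.png

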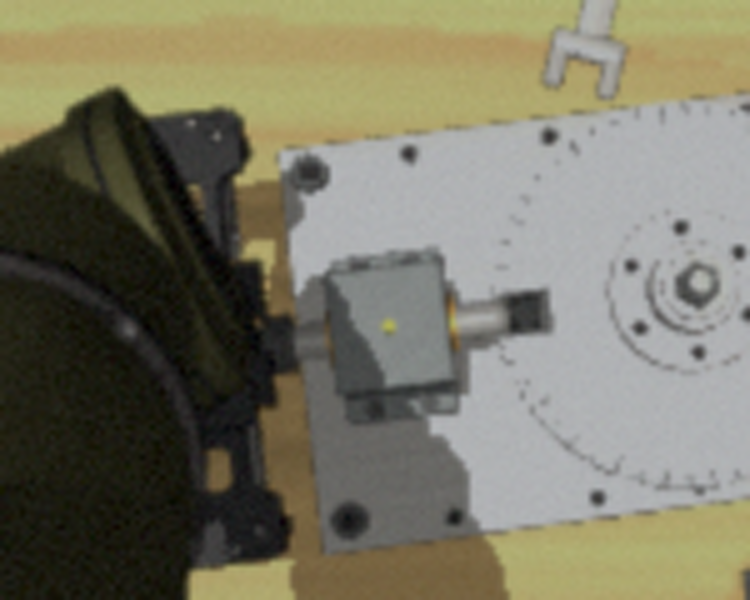

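```bash
python3 -m crank '[[0,0.03,-0.3,0,0],[0,0.04,-0.3,0,0],[0,0.03,-0.3,0,0],[0,0.03,-0.2,0,0],[0,0.02,-0.2,0,0],[0,0,0,0,0],[0,0,0,0,0]]'
```

```text
t: 13.38
position: [0.5407, 0.0826, 0.0707]
orientation: [0.468, 0.529, -0.468, 0.53]
force: [1.0, 0.9, 0.3]
finger_gap: 0.0003
```

```bash
python3 -m crank '[[0,0.01,-0.1,0,0],[0,0.01,-0.1,0,0],[0,0.01,-0.1,0,0],[0,0,0,0,0]]'; python3 - <<'E'
from h import *
tool()
im=snap('top','t11'); cv2.imwrite('pics/t11z.png',cv2.resize(im[150:270,160:310],None,fx=5,fy=5,interpolation=cv2.INTER_CUBIC))
E
```

```text
t: 13.72
position: [0.541, 0.0804, 0.0708]
orientation: [0.468, 0.53, -0.468, 0.53]
force: [0.4, 2.8, 0.0]
finger_gap: 0.0004
t 13.72 pos [0.541  0.0804 0.0708] x [ 0.  0. -1.] yaw 7.1 F [0.4 2.8 0. ] q [-0.18  0.89 -0.08  1.93  0.21  0.32 -0.31]
```

View pics/t11z.png

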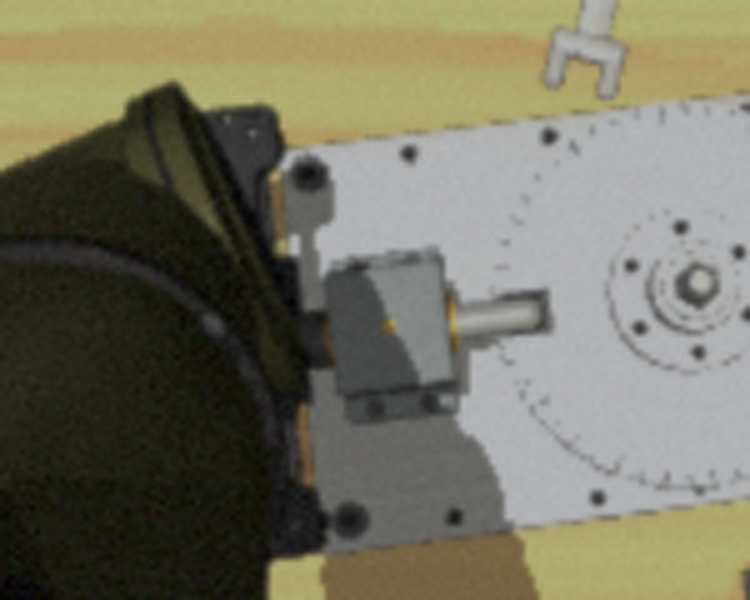

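Almost home: the nose is deep in the slot and the collar is near the guide. I'll go on in 1 mm steps and watch for the hard stop.

```bash
python3 -m crank '[[0,0.01,-0.1,0,0],[0,0,0,0,0]]'; python3 -m crank '[[0,0.01,-0.1,0,0],[0,0,0,0,0]]'; python3 -m crank '[[0,0.01,-0.1,0,0],[0,0,0,0,0]]'
```

```text
t: 13.93
position: [0.5411, 0.0796, 0.0708]
orientation: [0.468, 0.53, -0.468, 0.53]
force: [0.8, 3.6, -1.1]
finger_gap: 0.0007
t: 14.1
position: [0.5411, 0.0796, 0.0708]
orientation: [0.468, 0.53, -0.467, 0.53]
force: [1.0, 5.4, 0.0]
finger_gap: 0.0004
t: 14.27
position: [0.541, 0.0796, 0.0708]
orientation: [0.469, 0.531, -0.467, 0.53]
force: [0.3, 7.6, 0.2]
finger_gap: 0.0002
```

```bash
python3 -m crank '[[0,-0.05,0.4,0,0],[0,-0.06,0.5,0,0],[0,-0.12,1,0,0],[0,-0.2,1.5,0,0],[0,-0.2,1.5,0,0],[0,0,0,2,0],[0,0,0,3,0],[0,0,0,3,0],[0,0,0,3,0],[0,0,0,3,0],[0,0,0,3,0],[0,0,0,3,0],[0,0,0,0,0],[0,0,0,0,0]]'; python3 - <<'E'
from h import *
tool()
im=snap('top','t12'); cv2.imwrite('pics/t12z.png',cv2.resize(im[150:270,160:310],None,fx=5,fy=5,interpolation=cv2.INTER_CUBIC))
im=snap('scene','s12'); cv2.imwrite('pics/s12z.png',cv2.resize(im[130:330,120:350],None,fx=3,fy=3,interpolation=cv2.INTER_CUBIC))
E
```

```text
t: 15.43
position: [0.5352, 0.1265, 0.2721]
orientation: [0.469, 0.529, -0.468, 0.531]
force: [-0.7, -0.3, 0.1]
finger_gap: 0.0003
t 15.43 pos [0.5352 0.1265 0.2721] x [ 0.003  0.    -1.   ] yaw 7.1 F [-0.7 -0.3  0.1] q [-0.23  0.58 -0.14  1.79  0.11  0.78 -0.31]
```

View pics/t12z.png

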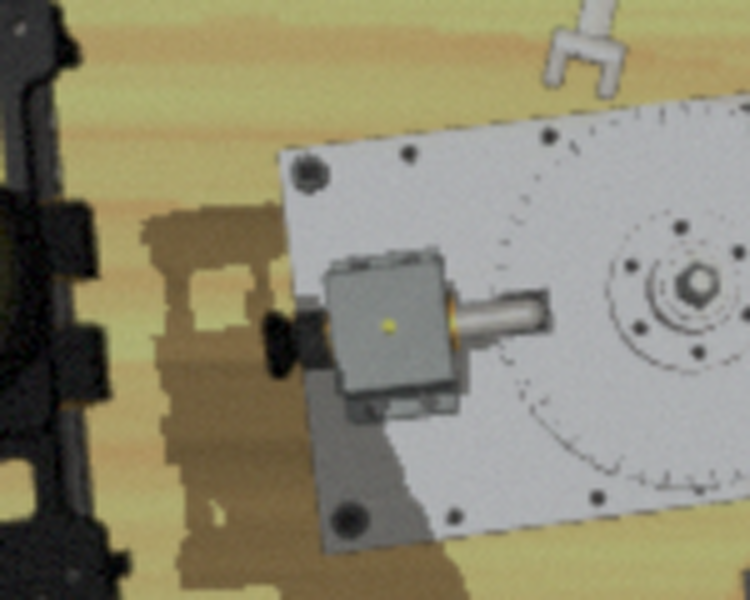

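View pics/s12z.png

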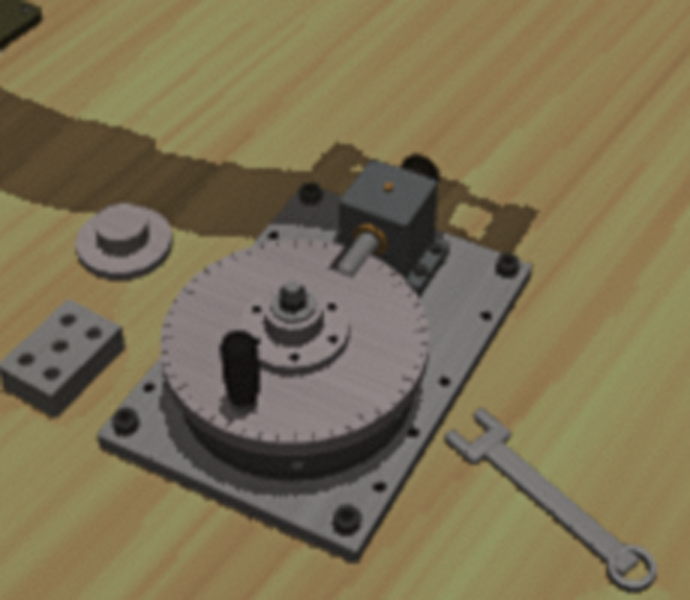

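```bash
python3 - <<'E'
from h import *
A=np.array([.566,-.1257])
t=lambda u,v:np.array([(u+.5)/5-.5+160,(v+.5)/5-.5+150])
for n,uv in [('knob',(267,346)),('nose',(547,309))]:
    p=atz('top',t(*uv),.062)[:2]-A; print(n,np.hypot(*p).round(4),np.degrees(np.arctan2(p[1],p[0])).round(1))
tool(); job_done()
E
```

```text
knob 0.1955 97.1
nose 0.0648 96.4
t 15.53 pos [0.5338 0.1261 0.2698] x [-0.002 -0.001 -1.   ] yaw 7.1 F [ 0.5 -0.1 -0.2] q [-0.23  0.58 -0.14  1.79  0.11  0.78 -0.31]
the job is handed in; nothing more can be done
```

The fixture is locked, and I handed the job in at about 15.5 s. I pushed the handle about 136° anticlockwise with the closed fingertips until the slot lined up with the bar. Then I pushed the bar in by its knob, and backed the tool well clear before handing in.

**Alignment:** before the bar went in, the wrist view from above showed the slot, stud and handle within about a pixel of the bar's nose. An earlier reading by eye from the top camera suggested 1–4° was still to go, because the nose is hard to place in that shaded picture. I added 1°, and the wrist view then settled it.

**Bar home:** the tool stopped moving at the hard stop while the force rose to 7.6 N, the highest I read. After backing off, the knob face measured 195.5 mm from the axis (196 mm expected at home) and the nose 64.8 mm (66 mm expected). The collar sits against the guide block.

**Bystanders:** the wrench, spare hub and set-up block look undisturbed in the last pictures.

**Not measured well:** my first wrist-camera fit was off, because the arm was still settling and I had marked the wrong end of the handle. Correcting both brought it into line with the other cameras.

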